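Serve the rye roll with the tongs

ROBOT

A 6-joint arm with a two-finger parallel gripper is mounted at the origin on the work surface. World frame = base frame: x ahead of the robot, y to its left, z up, the work surface at z = 0. Lengths are in m, angles in rad, forces in N, time in s.
With the tool pointing down it reaches from about 0.325 to 0.9 m from the base axis. Payload 6.1 kg.
Tool frame: the origin (TCP) lies between the finger pads; the fingertips stand 17 mm ahead of it and the grasp point (between the pads) lies 2 mm behind it; z points along the fingers, y is the line along which they close (so a half turn about z gives the same grasp; the last joint's range is limited). The gripper opens to 85 mm and grips with 20 to 120 N. Pads are 22 mm wide; open, the fingers measure 114 mm over their backs; the gripper's body (76 mm by 85 mm) begins 54 mm behind the grasp point. The pads swing forward as they close: fully open they stand 13 mm farther back than shut.
Start: joints at [0.996, 0.22, 1.526, -0, 1.395, -0.126], TCP at [0.271, 0.563, 0.248] pointing down, gripper open.
Joint ranges: [-2.98, 2.98], [-0.91, 2.08], [0.09, 2.57], [-1.24, 4.39], [0.2, 2.65], [-2.68, 2.68]. Speed limits (rad/s): [2.57, 2.57, 3.01, 3.14, 3.14, 3.14].

INTERFACE

Orientations are given as a rotation vector (axis times angle).
In Python, from cell import bot gives the robot as it stands. The module is installed in compiled form; this text tells all that it offers.
- The arm moves only by the tool play_rows, never from a script. Its argument "moves" is one flat list of numbers, 5 for each row, row after row: the opening, from 0 (shut) to 1 (fully open), then the shift along the tool's x, y, z in m, then the turn about the tool's z in degrees. In form: [fingers, dx, dy, dz, yaw, fingers, dx, dy, dz, yaw, ...]. A call has exactly 10 rows; each row shifts and turns the commanded pose from where the row before left it, along the tool's axes as they then stand; what a row does not reach is not made up. A row lasts 1/10 s, in which the tool goes at most 50 mm and 8.59 degrees, less where a joint would pass 70% of its speed; a pose out of reach is approached as far as the arm can. A call is refused whole if a number of a shift passes 0.05 or a number of a turn 8.59, either way. A call with a gripper value outside its range is refused whole. The fingers move at their own pace and stop on an object; "force" is the grip in N (left out, the last holds). Time passes only in rows, so rows that do not move let the fingers close, or fill a call up. It gives the time, the measured TCP pose, the force, the opening and the grip force at its end, in the units of the state.
- bot.get_state(): the state, without advancing time (a new reading comes with each control period).
- bot.grab_frame(name): name is "scene" or "top" or "wrist"; returns a dict with "frame" (420x560x3 uint8, red, green, blue), "K" (3x3 intrinsics, pixels), "rvec" (rotation vector, rad) and "tvec" (3), from world to camera coordinates, as OpenCV has them; the wrist camera has in their place "mount" (4x4, takes a point from camera to tool coordinates, whose origin is the TCP and whose axes are the flange's). Camera axes: x right, y down, z forward; pixel columns grow to the right and rows downward; lengths in m; the calibration is good to about 2 mm. A picture is of the moment at which its call begins: read the wrist's pose just before it. There is no depth.
- bot.sign_off(): hands the job in; it is judged then, once.
The state is a dict: "time_s": time; "q": joint angles; "qvel": joint speeds; "joint_efforts": joint torques, N m; "eef_pos": TCP position; "eef_rot": TCP orientation; "contact_force": force on the tool from outside, world axes, zero at the start; "wrist_torque": the same for the moment, N m; "finger_gap": finger opening in m; "grasp_force": force on a finger pad.
Only numpy, scipy, OpenCV 4.12 (cv2) and the standard library are available. Lean on these libraries where they do the work, as an engineer would, in place of code of your own. Each camera call takes 0.05 s, during which the arm holds its last target. There are 200 camera calls.

TASK

Take the blue-tipped tongs out of their wooden stand, squeeze them on the dark rye roll in the three-compartment tray and lift it out, touching the rolls with nothing but the tongs and leaving the two pale rolls and the rest of the breakfast table undisturbed. Finish while holding: keep the roll still in the tongs about 10 cm above the middle of the small blue plate, and do not put it down or let go.

Things in the scene. Friction and masses are not known exactly. Their poses are not given: they have to be found in the camera images.
- tongs_grip (a point): Where to grip the tongs: midway between their two blue grip pads. Grip from above, fingers closing along the point's y axis, on the outsides of the pads. Pads: 18 mm wide (x), 30 mm tall, centred on this point; 44 mm over their outsides when open, 37 mm when closed on a roll, 24 mm fully closed. Below them the arms stay within that width down to 27 mm under this point, then bow out.
- tongs_tips (a point): Midway between the two jaws, half-way up them: 87 mm straight below tongs_grip, same axes. The jaws are blue plates 18 mm wide (x), 26 mm tall (13 mm above and below this point), 3 mm thick, 72 mm apart inside (along y) when open, parallel when 48 mm apart. Each mm of squeeze over the grip pads brings them 3.3 mm closer together.
- tong_left (a joint): Squeeze of the tongs: angle of one arm (the other mirrors it), 0 = fully open, about 0.096 rad = closed on a roll, 0.27 rad = fully closed. Springs back to 0 when released.
- tongs: Spring-steel tongs, 90 g, standing upright in the stand, arms side by side along y, jaws down. Origin at the steel hinge on top, 38 mm above tongs_grip (hinge top at 46 mm, 20 x 16 mm), z up. The spring pushes back 5 N per pad once the squeeze begins, 8 N at a roll: pads squeezed to about 41 mm hold the tongs firmly with the jaws still some 7 mm clear of a roll each side.
- jaw_left: Jaw of the tongs on its +y side; origin at the centre of the plate.
- jaw_right: Jaw of the tongs on its -y side; origin at the centre of the plate.
- stand: Dark wooden tongs stand, fixed to the table, 37 x 112 mm (x, y), 36 mm tall, with one slot 23 x 98 mm open at the top and 29 mm deep in which the jaws stand; origin at the centre of its underside. Lift the tongs straight up at least 40 mm to clear it.
- tray: Birch roll tray, fixed to the table, 96 x 272 mm (x, y), with low walls: 14 mm tall, 5 mm thick, floor 5 mm thick. Two dividers across y make a row of three compartments about 86 x 84 mm with centres 89 mm apart along the tray's y axis, one roll in each. Origin at the centre of its underside.
- rye_roll_center (a point): Centre (half-way up) of the dark-brown rye roll, the one to serve: round, upright, firm, 48 mm across, 44 mm tall, about 45 g; its sides are upright from 6 mm below to 8 mm above this point. In any one of the three compartments; jaws centred 4 mm above this point pass above the tray walls.
- rye_roll: The rye roll itself; origin at the centre of its underside.
- wheat_roll: Tan wheat roll of the same size; origin at the centre of its underside. Leave alone.
- oat_roll: Pale cream oat roll of the same size; origin at the centre of its underside. Leave alone.
- plate: Small blue side plate, fixed to the table, 140 mm across, 12 mm high at the rim; origin at the centre of its underside. It and the stand are on opposite sides of the tray, either way round. Also fixed to the table: a toaster (192 mm tall) near its right edge and a crispbread rack (117 mm tall) near its left edge, both more than 0.49 m from the middle line, and a butter dish (81 mm tall) beyond the tray.
- mug_a: Blue enamel mug, 82 mm across, 82 mm tall, origin under its centre. Leave alone.
- mug_b: Another mug, the same. Leave alone.
- egg_cup: Stainless steel egg cup, 48 mm across, 52 mm tall, origin under its centre. Leave alone.
Mind the look-alikes: they are no part of the job. What is shaped like the rye_roll but turquoise is not meant. There is more than one size of the tongs; the one meant has the size given above.

How it is judged:
On the way, in this order (a step that is already met when the one before it is completed fails the run):
1. the tongs are gripped and lifted clear of their stand, with the rye roll still in the tray (height (world z) of tongs_grip above 0.145 m and contact force between the fingers and tongs above 1 N and height (world z) of rye_roll_center below 0.04 m), for 0.2 s.
2. the rye roll is pinched between the two jaws of the tongs and lifted out of the tray (contact force between each of jaw_left, jaw_right and rye_roll above 0.4 N and contact force between the fingers and tongs above 1 N and contact force between the fingers and rye_roll below 0.1 N and height (world z) of rye_roll_center above 0.06 m), for 0.2 s.
At the end, for the whole second after the job is handed in: The rye roll is held still (under 3 cm/s) between both jaws of the tongs (at least 0.4 N on each), the tongs are held in the fingers, the fingers do not touch the roll, and its centre is within 5 cm of the plate's centre horizontally and 8 to 22 cm above the table (contact force between each of jaw_left, jaw_right and rye_roll above 0.4 N and contact force between the fingers and tongs above 1 N and contact force between the fingers and rye_roll below 0.1 N and height (world z) of rye_roll_center between 0.08 and 0.22 m and horizontal distance between rye_roll_center and plate below 0.05 m and linear speed of rye_roll below 0.03 m/s); the arm keeps its last pose, push and grip.
It fails at once if the fingers touch a roll (contact force between the fingers and rye_roll above 0.5 N or contact force between the fingers and wheat_roll above 0.5 N or contact force between the fingers and oat_roll above 0.5 N).
It fails at once if a pale roll is displaced by more than 2 cm (distance of any of wheat_roll, oat_roll from where it was at the start of the episode above 0.02 m).
It fails at once if a mug or the egg cup is displaced by more than 2 cm or tipped (distance of any of mug_a, mug_b, egg_cup from where it was at the start of the episode above 0.02 m or angle between any of mug_a, mug_b, egg_cup's own z axis and vertical above 0.3 rad).
It also fails if it takes over 45 s, if anything falls off the work surface, if the arm or the gripper's body presses on something with over 40 N, if the wrist force passes 120 N, or if a joint passes its speed limit or range.

## Working session

There is one attempt and no reset: what is moved stays moved. The work goes in short steps, Python scripts to look and compute and a tool call to move; the robot and the scene stay as the last step left them, time stands still between calls to the robot, and variables do not carry over. Pictures are saved under pics/ and viewed, at most 10 in all, crops included, and the job is handed in when it is done.

Besides the shell and the picture viewer there is one more tool, called after "Call:" as name(argument=value, ...), one argument or row to a line, values as JSON. play_rows: Moves the arm, as the interface text tells. Its arguments: {"type":"object","properties":{"moves":{"type":"array","items":{"type":"number"}},"force":{"type":"number"}},"required":["moves"]}

```bash
mkdir -p pics; cat > h.py <<'E'
import numpy as np, cv2
from cell import bot
R=lambda r: cv2.Rodrigues(np.array(r,float))[0]
def cam(name):
    s=bot.get_state(); f=bot.grab_frame(name); K=np.array(f["K"])
    if name=="wrist":
        M=np.array(f["mount"]); Rt=R(s["eef_rot"]); Rc=Rt@M[:3,:3]; c=Rt@M[:3,3]+np.array(s["eef_pos"])
    else:
        Rw=R(f["rvec"]); Rc=Rw.T; c=-Rw.T@np.array(f["tvec"]).ravel()
    return f["frame"],K,Rc,c
def ray(K,Rc,c,uv):
    d=Rc@np.linalg.inv(K)@np.array([uv[0],uv[1],1.]); return d/np.linalg.norm(d)
def onplane(K,Rc,c,uv,z):
    d=ray(K,Rc,c,uv); return c+d*(z-c[2])/d[2]
def proj(K,Rc,c,p):
    q=K@(Rc.T@(np.array(p)-c)); return q[:2]/q[2]
def tri(a,b):  # a,b=(c,d)
    A=np.stack([a[1],-b[1]],1); t=np.linalg.lstsq(A,b[0]-a[0],rcond=None)[0]
    p,q=a[0]+t[0]*a[1],b[0]+t[1]*b[1]; return (p+q)/2,np.linalg.norm(p-q)
E
python3 - <<'E'
from h import *
import pickle
o={}
for n in("top","scene"):
    o[n]=cam(n); cv2.imwrite(f"pics/{n}0.png",o[n][0][:,:,::-1]); print(n,o[n][3],o[n][2][:,2],o[n][1][0,0])
pickle.dump(o,open("v0.pkl","wb")); print(bot.get_state())
E
```

```text
top [0.45877225 0.00699664 1.51184944] [ 0.04700844  0.00217516 -0.99889212] 461.2726481103527
scene [ 1.04259598 -0.53745283  1.03916926] [-0.42429296  0.4717891  -0.77291043] 506.4638957893098
{'time_s': 0.1, 'q': array([ 9.95907062e-01,  2.21134328e-01,  1.52746504e+00, -7.27952312e-06,
        1.39473440e+00, -1.26119303e-01]), 'qvel': array([-0.00044611, -0.00135274, -0.00359823,  0.00035624,  0.00114491,
       -0.00022934]), 'joint_efforts': array([ 1.44599911e-03, -4.98236525e+01, -3.90550518e+01, -1.51013655e-04,
        5.72259902e-03, -2.70348522e-05]), 'eef_pos': array([0.2708981 , 0.56267444, 0.2473334 ]), 'eef_rot': array([-6.98892012e-01, -3.06225962e+00,  2.57203645e-03]), 'contact_force': array([-0.72123609, -1.46213387, -0.43846518]), 'wrist_torque': array([ 0.09405235, -0.01552065, -0.01004258]), 'grasp_force': 0.0, 'finger_gap': 0.08542477165491079}
```

View pics/top0.png

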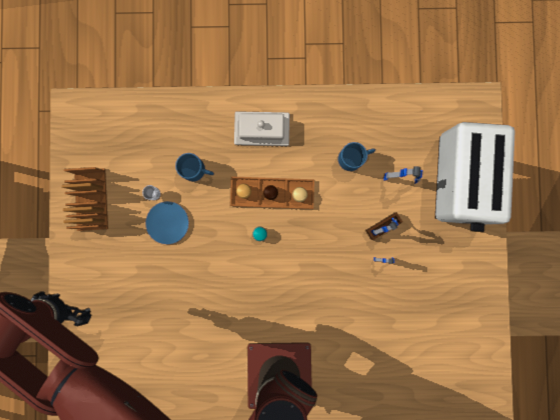

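View pics/scene0.png

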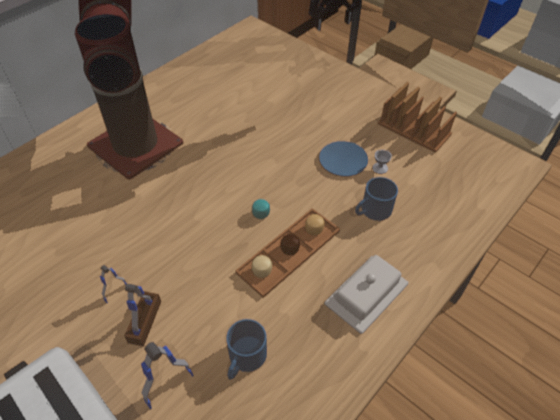

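The top view shows the stand with tongs at about (384,227), the tray at (272,193) with the dark roll in its middle compartment at (271,192), and the plate at (167,223). A turquoise ball decoy sits at (260,234). Decoy tongs stand at (383,261) (small) and (403,174) (large).

```bash
python3 - <<'E'
from h import *
import pickle
o=pickle.load(open("v0.pkl","rb")); T=o["top"]; S=o["scene"]
g=lambda uv,z:onplane(*T[1:],uv,z).round(3)
print("stand",g((384,227),.036),"plate",g((167,223),.012),"rye",g((271,192),.027),"tray",g((272,193),.014),"mugs",g((353,156),.08),g((190,167),.08),"egg",g((151,193),.05),"big",g((403,174),.1),"small",g((383,261),.06), "butter", g((263,127),.05))
hsv=cv2.cvtColor(T[0],cv2.COLOR_RGB2HSV)
def mask(h,box,lo,hi):
    m=cv2.inRange(h,lo,hi); k=np.zeros_like(m); x0,y0,x1,y1=box; k[y0:y1,x0:x1]=m[y0:y1,x0:x1]; return k
# dark roll in both views -> triangulate
pts={}
for n,box in(("top",(255,180,290,206)),("scene",(270,225,310,262))):
    v=o[n]; h=cv2.cvtColor(v[0],cv2.COLOR_RGB2HSV); m=mask(h,box,(0,0,0),(179,255,75))
    c=max(cv2.findContours(m,0,2)[0],key=cv2.contourArea); (x,y),r=cv2.minEnclosingCircle(c); M=cv2.moments(c);u=(M['m10']/M['m00'],M['m01']/M['m00'])
    print(n,(x,y),r,u,cv2.contourArea(c)); pts[n]=(v[3],ray(*v[1:],u))
print("rye tri",tri(pts["top"],pts["scene"]))
# plate centre both views
for n,box in(("top",(140,195,195,250)),("scene",(312,138,372,180))):
    v=o[n]; h=cv2.cvtColor(v[0],cv2.COLOR_RGB2HSV); m=mask(h,box,(95,90,40),(118,255,255))
    c=max(cv2.findContours(m,0,2)[0],key=cv2.contourArea); e=cv2.fitEllipse(c); print(n,e); pts[n]=(v[3],ray(*v[1:],e[0]))
print("plate tri",tri(pts["top"],pts["scene"]))
a=cv2.resize(T[0][195:285,340:440],None,fx=4,fy=4,interpolation=2); b=cv2.resize(S[0][250:410,80:220],None,fx=2.25,fy=2.25,interpolation=2)
W=np.zeros((360,720,3),np.uint8); W[:,:400]=a; W[:,400:400+315]=b[:360]; cv2.imwrite("pics/crop.png",W[:,:,::-1])
E
```

```text
stand [ 0.471 -0.344  0.036] plate [0.494 0.355 0.012] rye [0.589 0.015 0.027] tray [0.587 0.012 0.014] mugs [ 0.693 -0.243  0.08 ] [0.666 0.267 0.08 ] egg [0.589 0.397 0.05 ] big [ 0.632 -0.391  0.1  ] small [ 0.364 -0.332  0.06 ] butter [0.796 0.038 0.05 ]
top (270.3399963378906, 192.45199584960938) 7.501561641693115 (270.91011235955057, 192.60424469413232) 133.5
scene (289.52325439453125, 244.2906951904297) 10.313115119934082 (288.905737704918, 244.97472677595627) 244.0
rye tri (array([0.58767611, 0.01630138, 0.02486704]), np.float64(0.0013849114180387238))
top ((166.7728729248047, 222.53207397460938), (40.6627197265625, 41.02189254760742), 62.01749038696289)Traceback (most recent call last):
  File "<stdin>", line 19, in <module>
cv2.error: OpenCV(4.12.0) /io/opencv/modules/imgproc/src/shapedescr.cpp:361: error: (-201:Incorrect size of input array) There should be at least 5 points to fit the ellipse in function 'fitEllipseNoDirect'
```

```bash
python3 - <<'E'
from h import *
import pickle
o=pickle.load(open("v0.pkl","rb")); T=o["top"]; S=o["scene"]
print("plate",onplane(*T[1:],(166.8,222.5),.012).round(4))
s=bot.get_state(); print(R(s["eef_rot"]).round(3)); f=bot.grab_frame("wrist"); print(np.array(f["mount"]).round(3),f["K"][0][0])
a=cv2.resize(T[0][195:285,340:440],None,fx=4,fy=4,interpolation=2); b=cv2.resize(S[0][250:410,80:220],None,fx=2.25,fy=2.25,interpolation=2)
W=np.zeros((360,720,3),np.uint8); W[:,:400]=a; W[:,400:400+315]=b[:360]; cv2.imwrite("pics/crop.png",W[:,:,::-1])
E
```

```text
plate [0.4957 0.356  0.012 ]
[[-0.901  0.434 -0.001]
 [ 0.434  0.901 -0.001]
 [ 0.    -0.002 -1.   ]]
[[ 0.    -0.956 -0.294  0.075]
 [ 1.     0.    -0.    -0.   ]
 [ 0.    -0.294  0.956 -0.126]
 [ 0.     0.     0.     1.   ]] 327.37707206888336
```

View pics/crop.png

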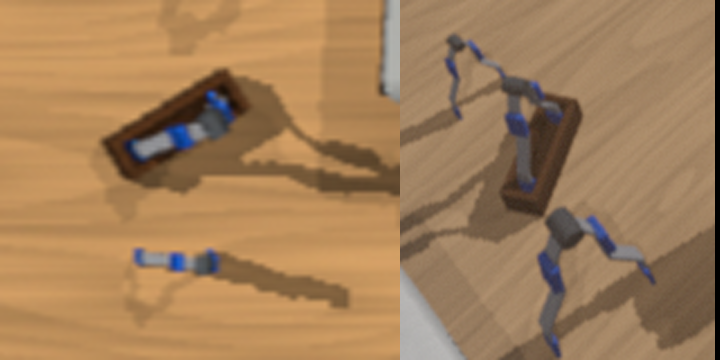

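The crop shows the target tongs in the stand, with the stand's long axis at about 30° to world y. First I travel over the stand.

Call:
play_rows(
  moves=[1,-0.0287,-0.0365,-0.002,0,1,-0.0287,-0.0365,-0.002,0,1,-0.0287,-0.0365,-0.002,0,1,-0.0287,-0.0365,-0.002,0,1,-0.0287,-0.0365,-0.002,0,1,-0.0287,-0.0365,-0.002,0,1,-0.0287,-0.0365,-0.002,0,1,-0.0287,-0.0365,-0.002,0,1,-0.0287,-0.0365,-0.002,0,1,-0.0287,-0.0365,-0.002,0],
)

```text
time_s: 1.15
eef_pos: [0.3712, 0.108, 0.2684]
eef_rot: [0.698, 3.062, 0.0]
contact_force: [0.3, -0.1, -0.1]
finger_gap: 0.0851
grasp_force: 0.0
```

Call:
play_rows(
  moves=[1,-0.0287,-0.0365,0,0,1,-0.0287,-0.0365,0,0,1,-0.0287,-0.0365,0,0,1,-0.0287,-0.0365,0,0,1,-0.0287,-0.0365,0,0,1,-0.0287,-0.0365,0,0,1,-0.0287,-0.0365,0,0,1,-0.0287,-0.0365,0,0,1,-0.0287,-0.0365,0,0,1,-0.0287,-0.0365,0,0],
)

```text
time_s: 2.15
eef_pos: [0.4715, -0.3456, 0.2679]
eef_rot: [-0.7, -3.062, -0.001]
contact_force: [1.6, 0.3, 0.4]
finger_gap: 0.0854
grasp_force: 0.0
```

Call:
play_rows(
  moves=[1,0,0,0,8.5,1,0,0,0,8.5,1,0,0,0,8.5,1,0,0,0,8.5,1,0,0,0,8.5,1,0,0,0,8.5,1,0,0,0,8.5,1,0,0,0,8.5,1,0,0,0,8.5,1,0,0,0,8.5],
)

```text
time_s: 3.15
eef_pos: [0.4714, -0.3435, 0.2679]
eef_rot: [-2.589, -1.778, 0.0]
contact_force: [1.5, 0.7, 0.1]
finger_gap: 0.0848
grasp_force: 0.0
```

Call:
play_rows(
  moves=[1,0,0,0,8,1,0,0,0,8,1,0,0,0,8,1,0,0,0,8,1,0,0,0,8,1,0,0,0,0,1,0,0,0,0,1,0,0,0,0,1,0,0,0,0,1,0,0,0,0],
)

```text
time_s: 4.15
eef_pos: [0.4716, -0.3437, 0.2683]
eef_rot: [3.039, 0.796, 0.0]
contact_force: [-0.3, 0.8, -0.0]
finger_gap: 0.0853
grasp_force: 0.0
```

```bash
python3 - <<'E'
from h import *
import pickle
v=cam("wrist"); pickle.dump(v,open("w1.pkl","wb")); cv2.imwrite("pics/w1.png",v[0][:,:,::-1])
s=bot.get_state(); print(s["eef_pos"],s["q"].round(3),v[3]); print(R(s["eef_rot"]).round(3))
E
```

```text
[ 0.47161597 -0.34362554  0.2683023 ] [-0.765  0.109  1.614  0.     1.418  0.294] [ 0.53622151 -0.3069347   0.39407428]
[[ 0.872  0.49   0.   ]
 [ 0.49  -0.872  0.   ]
 [ 0.    -0.    -1.   ]]
```

View pics/w1.png

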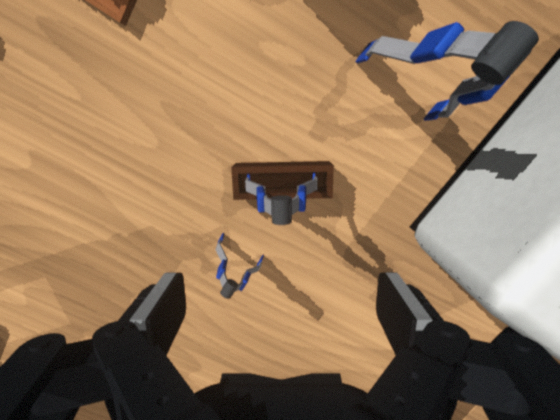

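The wrist view shows the stand (233–333, 162–200), its sides nearly level, with the target tongs in it: pads at (261,200) and (303,199), hinge at (281,210). Next I measure these.

```bash
cat > m.py <<'E'
from h import *
import pickle
def feats(v,box):
    h=cv2.cvtColor(v[0],cv2.COLOR_RGB2HSV); x0,y0,x1,y1=box; o=[]
    m=cv2.inRange(h,(112,130,60),(128,255,255)); m2=np.zeros_like(m); m2[y0:y1,x0:x1]=m[y0:y1,x0:x1]
    for c in cv2.findContours(m2,0,2)[0]:
        if cv2.contourArea(c)>12:
            M=cv2.moments(c); o.append((M['m10']/M['m00'],M['m01']/M['m00'],cv2.contourArea(c),cv2.boundingRect(c)))
    g=cv2.inRange(h,(0,0,25),(179,70,95)); g2=np.zeros_like(g); g2[y0:y1,x0:x1]=g[y0:y1,x0:x1]
    for c in cv2.findContours(g2,0,2)[0]:
        if cv2.contourArea(c)>60: M=cv2.moments(c); o.append(("grey",M['m10']/M['m00'],M['m01']/M['m00'],cv2.contourArea(c),cv2.boundingRect(c)))
    return o
def stand(v,box):
    h=cv2.cvtColor(v[0],cv2.COLOR_RGB2HSV); x0,y0,x1,y1=box
    m=cv2.inRange(h,(0,80,20),(20,255,110)); m2=np.zeros_like(m); m2[y0:y1,x0:x1]=m[y0:y1,x0:x1]
    c=max(cv2.findContours(m2,0,2)[0],key=cv2.contourArea); return cv2.minAreaRect(c), cv2.boundingRect(c), cv2.approxPolyDP(cv2.convexHull(c),3,True)[:,0].tolist()
E
python3 - <<'E'
from m import *
v=pickle.load(open("w1.pkl","rb"))
for f in feats(v,(225,150,345,232)): print(f)
print(stand(v,(222,150,345,215)))
for n,uv,z in(("hinge",(281,210),.15),("padL",(261,200),.107),("padR",(303,199),.107)): print(n,onplane(*v[1:],uv,z).round(4))
E
```

```text
(260.01466666666664, 198.35466666666665, 125.0, (257, 187, 8, 25))
(301.5911111111111, 197.12148148148145, 112.5, (298, 186, 8, 25))
('grey', 283.01454138702456, 208.12304250559282, 596.0, (257, 183, 45, 41))
('grey', 310.58837485172, 185.56346381969155, 140.5, (297, 176, 21, 20))
(((282.9349670410156, 184.02801513671875), (44.51089859008789, 101.5174789428711), 88.49256896972656), (232, 161, 103, 47), [[333, 168], [331, 198], [256, 207], [233, 196], [232, 167], [236, 163], [328, 161]])
hinge [ 0.4751 -0.3419  0.15  ]
padL [ 0.4637 -0.3277  0.107 ]
padR [ 0.4831 -0.3604  0.107 ]
```

Call:
play_rows(
  moves=[1,-0.03,0,0.02,-1.4,1,-0.03,0,0.02,0,1,0,0,0,0,1,0,0,0,0,1,0,0,0,0,1,0,0,0,0,1,0,0,0,0,1,0,0,0,0,1,0,0,0,0,1,0,0,0,0],
)

```text
time_s: 5.2
eef_pos: [0.4198, -0.3735, 0.2283]
eef_rot: [3.03, 0.832, 0.0]
contact_force: [0.6, -0.9, -0.1]
finger_gap: 0.0857
grasp_force: 0.0
```

```bash
python3 - <<'E'
from m import *
v=cam("wrist"); pickle.dump(v,open("w2.pkl","wb")); cv2.imwrite("pics/w2.png",v[0][:,:,::-1])
s=bot.get_state(); print(s["eef_pos"],R(s["eef_rot"]).round(4)[:,1])
for p in((.475,-.342,.15),(.4637,-.3277,.107),(.4831,-.3604,.107),(.473,-.344,.036)): print(proj(*v[1:],p).round(0))
E
```

```text
[ 0.41970169 -0.37358446  0.22832089] [ 0.5105 -0.8599  0.    ]
[283. 134.]
[258. 134.]
[309. 134.]
[283. 130.]
```

View pics/w2.png

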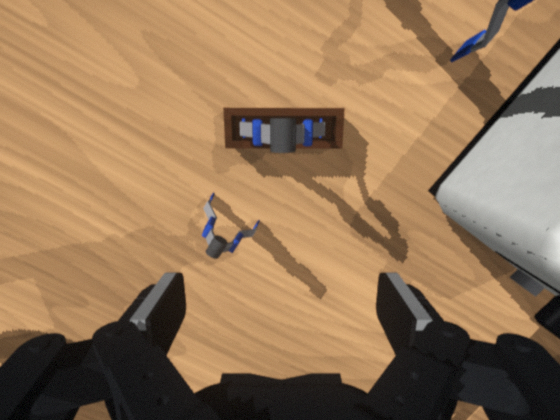

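The second wrist view looks straight down on the stand (224–344, 108–150), which is now level. The pads are at (257,132) and (308,132), and the hinge is at (284,135).

```bash
python3 - <<'E'
from m import *
a=pickle.load(open("w1.pkl","rb")); b=pickle.load(open("w2.pkl","rb"))
B=(215,95,355,165)
for f in feats(b,B): print(f)
print(stand(b,B))
fa=[f for f in feats(a,(225,150,345,232)) if f[0]!="grey"]; fb=[f for f in feats(b,B) if f[0]!="grey" and f[2]>60]
fa.sort(key=lambda f:f[0]); fb.sort(key=lambda f:f[0]); P=[]
for p,q in zip(fa,[fb[0],fb[-1]]):
    t=tri((a[3],ray(*a[1:],p[:2])),(b[3],ray(*b[1:],q[:2]))); P.append(t[0]); print("pad",t)
m=(P[0]+P[1])/2; d=P[1]-P[0]; print("mid",m,"sep",np.linalg.norm(d),"ang",np.degrees(np.arctan2(d[1],d[0])))
print("hinge",tri((a[3],ray(*a[1:],(281.5,209.5))),(b[3],ray(*b[1:],(284,134.5)))))
print("pads on .107:",[onplane(*b[1:],f[:2],.107).round(4) for f in(fb[0],fb[-1])])
print("stand rim centre", [onplane(*b[1:],uv,.036).round(4) for uv in((224,108),(344,108),(344,150),(224,150))])
E
```

```text
(307.8756218905472, 131.10248756218905, 167.5, (303, 119, 10, 27))
(256.29289940828403, 131.82445759368835, 169.0, (252, 119, 10, 27))
('grey', 318.6760124610592, 128.76116303219106, 160.5, (312, 119, 14, 20))
('grey', 284.99913284772805, 134.5511619840444, 961.0, (266, 118, 38, 35))
(((283.5, 135.5), (55.0, 119.0), 90.0), (224, 108, 120, 56), [[343, 109], [341, 149], [251, 163], [226, 147], [225, 108]])
pad (array([ 0.46444673, -0.32622179,  0.10645494]), np.float64(0.00012035388344998834))
pad (array([ 0.48415639, -0.35827672,  0.10781299]), np.float64(9.571127782705328e-05))
mid [ 0.47430156 -0.34224926  0.10713397] sep 0.03765413256636835 ang -58.41382748200676
hinge (array([ 0.47467971, -0.34294001,  0.1455831 ]), np.float64(0.0004835188366214173))
pads on .107: [array([ 0.4645, -0.3262,  0.107 ]), array([ 0.4842, -0.3584,  0.107 ])]
stand rim centre [array([ 0.4624, -0.2874,  0.036 ]), array([ 0.519 , -0.3827,  0.036 ]), array([ 0.4872, -0.4041,  0.036 ]), array([ 0.4285, -0.3053,  0.036 ])]
```

Call:
play_rows(
  moves=[1,0.031,0.001,0,0,1,0.0315,0.0005,0,0,1,0,0,0,0,1,0,0,0.025,0,1,0,0,0.025,0,1,0,0,0.025,0,1,0,0,0.025,0,1,0,0,0.015,0,1,0,0,0.0085,0,1,0,0,0,0],
  force=30,
)

```text
time_s: 6.25
eef_pos: [0.4735, -0.3428, 0.1039]
eef_rot: [-3.028, -0.831, 0.002]
contact_force: [-0.9, 0.8, 0.9]
finger_gap: 0.0855
grasp_force: 0.0
```

```bash
python3 - <<'E'
from m import *
v=cam("wrist"); s=bot.get_state(); print(s["eef_pos"],R(s["eef_rot"]).round(4)[:,1],s["contact_force"])
f=cam("scene"); a=v[0]; b=cv2.resize(f[0][250:380,60:233],(560,420)); W=np.hstack([a,b]); cv2.imwrite("pics/g.png",cv2.resize(W,(800,300))[:,:,::-1])
E
```

```text
[ 0.47413477 -0.34327343  0.10502243] [ 0.5102 -0.86   -0.    ] [0.11136193 0.41467563 0.32980078]
```

View pics/g.png

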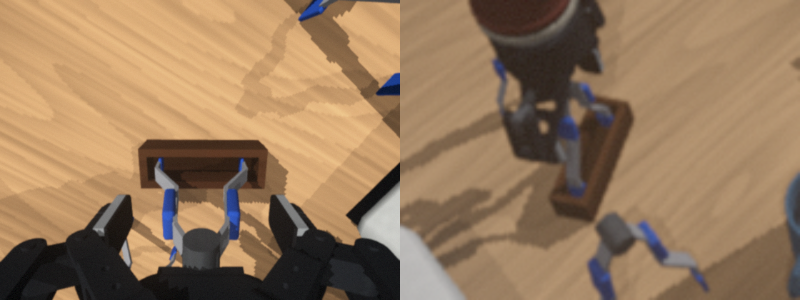

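The tongs sit centred between the fingers: pads at 163–241 and fingers at 131/272 in the left panel. Now I close to about 41 mm.

Call:
play_rows(
  moves=[0.482,0,0,0,0,0.482,0,0,0,0,0.482,0,0,0,0,0.482,0,0,0,0,0.482,0,0,0,0,0.482,0,0,0,0,0.482,0,0,0,0,0.482,0,0,0,0,0.482,0,0,0,0,0.482,0,0,0,0],
  force=30,
)

```text
time_s: 7.35
eef_pos: [0.4753, -0.3442, 0.1067]
eef_rot: [3.026, 0.83, 0.003]
contact_force: [0.0, -1.3, 6.7]
finger_gap: 0.0415
grasp_force: 7.2
```

Call:
play_rows(
  moves=[0.482,0,0,-0.005,0,0.482,0,0,-0.01,0,0.482,0,0,-0.015,0,0.482,0,0,-0.015,0,0.482,0,0,-0.015,0,0.482,0,0,-0.015,0,0.482,0,0,-0.015,0,0.482,0,0,-0.01,0,0.482,0,0,0,0,0.482,0,0,0,0],
)

```text
time_s: 8.35
eef_pos: [0.4741, -0.343, 0.2047]
eef_rot: [-3.03, -0.831, 0.0]
contact_force: [0.4, 0.2, -0.6]
finger_gap: 0.0412
grasp_force: 4.8
```

```bash
python3 - <<'E'
from m import *
v=cam("wrist"); pickle.dump(v,open("w3.pkl","wb")); s=bot.get_state(); Rt=R(s["eef_rot"]); print(s["eef_pos"],Rt.round(4)[:,1],s["contact_force"],s["finger_gap"],s["grasp_force"],s["time_s"])
for f in feats(v,(120,150,420,420)): print(f)
for n,p in(("grip",(0,0,-.002)),("tips",(0,0,.085)),("tipL",(0,-.0325,.085)),("tipR",(0,.0325,.085))): print(n,proj(*v[1:],Rt@np.array(p)+s["eef_pos"]).round(1))
cv2.imwrite("pics/w3.png",v[0][:,:,::-1])
E
```

```text
[ 0.47381321 -0.34271275  0.204071  ] [ 0.5103 -0.86   -0.0012] [-0.3432872  -0.11989902 -1.94060281] 0.04148716742633506 4.764906819118551 8.4
(321.6192705285742, 295.55275989857614, 854.5, (311, 264, 21, 68))
(239.3739933215478, 296.1394617953251, 848.5, (231, 264, 19, 68))
(233.35580524344567, 222.88014981273406, 44.5, (231, 212, 6, 25))
(325.29629629629625, 224.6280193236715, 103.5, (323, 211, 7, 28))
('grey', 133.5271071579839, 327.90554849639983, 787.0, (120, 312, 34, 46))
('grey', 252.2483660130719, 282.7102396514161, 76.5, (248, 266, 8, 35))
('grey', 190.2496196754564, 353.99095672751855, 7888.0, (120, 261, 117, 159))
('grey', 336.71283926481055, 355.9383922860625, 13810.5, (245, 238, 175, 182))
grip [280.3 296.1]
tips [280.1 228.9]
tipL [232.6 228.9]
tipR [327.6 228.8]
```

View pics/w3.png

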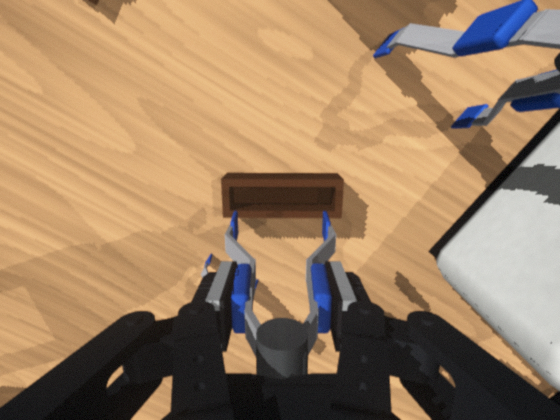

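The tongs are held upright clear of the stand, with the jaws at columns 232 and 327, centred. Now I turn and carry them toward the tray.

Call:
play_rows(
  moves=[0.482,0,0,-0.002,-8.47,0.482,0,0,-0.002,-8.47,0.482,0,0,-0.002,-8.47,0.482,0,0,-0.002,-8.47,0.482,0,0,-0.002,-8.47,0.482,0,0,-0.002,-8.47,0.482,0,0,-0.002,-8.47,0.482,0.02,0.008,0,0,0.482,0.03,0.0115,0,0,0.482,0.035,0.0135,0,0],
)

```text
time_s: 9.4
eef_pos: [0.5066, -0.2576, 0.2174]
eef_rot: [-2.223, -2.217, 0.001]
contact_force: [0.7, 0.2, 0.5]
finger_gap: 0.041
grasp_force: 4.8
```

Call:
play_rows(
  moves=[0.482,0.035,0.0135,0,0,0.482,0.035,0.0135,0,0,0.482,0.035,0.0135,0,0,0.482,0.035,0.0135,0,0,0.482,0.035,0.0135,0,0,0.482,0.03,0.0115,0,0,0.482,0.01,0.002,0,0,0.482,0,0,0,0,0.482,0,0,0,0,0.482,0,0,0,0],
)

```text
time_s: 10.4
eef_pos: [0.5878, -0.0444, 0.2185]
eef_rot: [-2.223, -2.219, 0.001]
contact_force: [0.2, 0.6, -0.5]
finger_gap: 0.0413
grasp_force: 4.8
```

```bash
python3 - <<'E'
from m import *
v=cam("wrist"); pickle.dump(v,open("w4.pkl","wb")); s=bot.get_state(); Rt=R(s["eef_rot"]); print(s["eef_pos"],Rt.round(4)[:,1],s["contact_force"],s["finger_gap"],s["grasp_force"],s["q"].round(2))
for p in((.5877,.0163,.047),(.5877,.0163,.027)): print(proj(*v[1:],p).round(1))
cv2.imwrite("pics/w4.png",v[0][:,:,::-1])
E
```

```text
[ 0.58792312 -0.04444342  0.21863064] [ 1.0e+00 -2.1e-03 -4.0e-04] [-0.35817895  0.62863982 -0.77447103] 0.0411962495012299 4.764727239653439 [-0.21  0.16  1.65 -0.    1.33 -0.21]
[280.7 131.4]
[280.7 130.3]
```

View pics/w4.png

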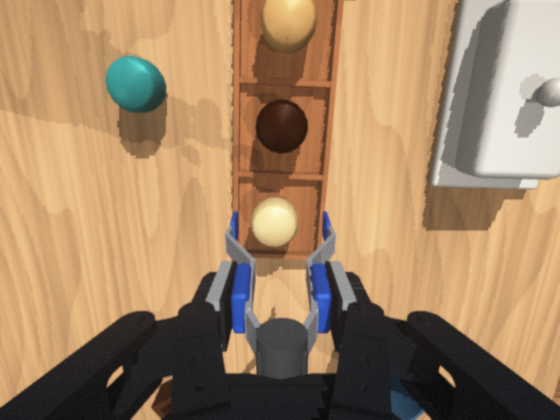

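The wrist view shows the dark roll at about (282,127) in the middle compartment. The cream roll is at (274,222) and the tan roll at (289,20). I measure it against the first top view.

```bash
python3 - <<'E'
from m import *
v=pickle.load(open("w4.pkl","rb")); T=pickle.load(open("v0.pkl","rb")); 
g=cv2.cvtColor(v[0],cv2.COLOR_RGB2HSV)[:,:,2]; m=np.zeros_like(g); m[95:160,250:315]=(g[95:160,250:315]<80)*255
m=cv2.morphologyEx(m,cv2.MORPH_OPEN,np.ones((5,5)))
c=max(cv2.findContours(m,0,2)[0],key=cv2.contourArea); e=cv2.minEnclosingCircle(c); M=cv2.moments(c); u=(M['m10']/M['m00'],M['m01']/M['m00']); print(e,u,cv2.fitEllipse(c),cv2.boundingRect(c))
for z in(.027,.032): print(onplane(*v[1:],e[0],z).round(4))
S=T["scene"];P=T["top"]
print(tri((v[3],ray(*v[1:],e[0])),(S[3],ray(*S[1:],(289.2,244.6)))),tri((v[3],ray(*v[1:],e[0])),(P[3],ray(*P[1:],(270.6,192.5)))))
dz=.03-v[3][2]; print("dia",2*e[1]/v[1][0,0]*abs(dz))
print("left/right edges of tray compartments",[onplane(*v[1:],uv,.014).round(4) for uv in((239,84),(330,84),(236,178),(326,178))])
E
```

```text
((280.2966003417969, 126.09322357177734), 26.760086059570312) (280.60525381611643, 127.79446219382322) ((280.5765686035156, 128.1658935546875), (48.13018035888672, 51.67013931274414), 110.48145294189453) (256, 100, 51, 53)
[0.5873 0.0202 0.027 ]
[0.5873 0.0203 0.032 ]
(array([0.58705891, 0.01978233, 0.02225572]), np.float64(0.0007134531132952831)) (array([0.58795676, 0.01829179, 0.01273403]), np.float64(0.003064442976288258))
dia 0.051368410421711884
left/right edges of tray compartments [array([0.5486, 0.058 , 0.014 ]), array([0.6341, 0.0578, 0.014 ]), array([ 0.5421, -0.0313,  0.014 ]), array([ 0.6338, -0.0314,  0.014 ])]
```

Call:
play_rows(
  moves=[0.482,0.025,0,0,0,0.482,0.025,0,0,0,0.482,0.01,0,0,0,0.482,0,0,0,0,0.482,0,0,0.02,0,0.482,0,0,0.025,0,0.482,0,0,0.025,0,0.482,0,0,0.02,0,0.482,0,0,0.0115,0,0.482,0,0,0,0],
)

```text
time_s: 11.45
eef_pos: [0.587, 0.016, 0.1154]
eef_rot: [-2.221, -2.218, 0.004]
contact_force: [0.1, 0.7, -0.5]
finger_gap: 0.0418
grasp_force: 4.8
```

```bash
python3 - <<'E'
from m import *
v=cam("wrist"); s=bot.get_state(); Rt=R(s["eef_rot"]); print(s["eef_pos"],Rt.round(4)[:,1],s["contact_force"],s["finger_gap"],s["grasp_force"],s["time_s"])
print(proj(*v[1:],(.5876,.0175,.031)))
f=cam("scene"); b=cv2.resize(f[0][170:300,210:383],(560,420),interpolation=2); cv2.imwrite("pics/w5.png",cv2.resize(np.hstack([v[0],b]),(800,300))[:,:,::-1])
E
```

```text
[0.58799641 0.01611625 0.11691801] [ 1.     -0.0012 -0.0012] [-0.14311155 -0.52608732  0.21693386] 0.041717138161619455 4.763871020795705 11.5
[282.34482028 227.55524457]
```

View pics/w5.png

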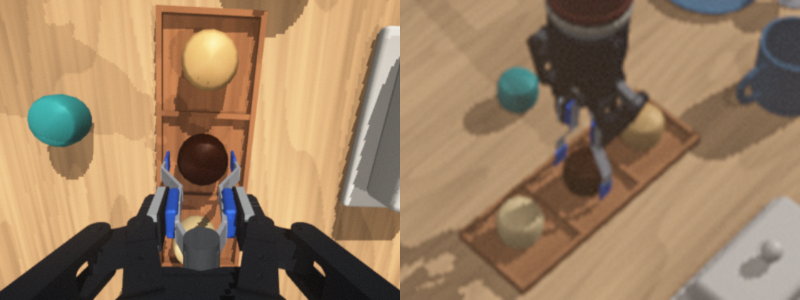

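The jaws straddle the dark roll: roll at (203,160), jaws at (167,162) and (235,162) in the left panel, so it needs only a trim of about 2 mm. Now I squeeze.

Call:
play_rows(
  moves=[0.482,0.002,0.0015,0,0,0.482,0,0,0,0,0.47,0,0,0,0,0.46,0,0,0,0,0.45,0,0,0,0,0.44,0,0,0,0,0.43,0,0,0,0,0.42,0,0,0,0,0.4,0,0,0,0,0.4,0,0,0,0],
  force=30,
)

```text
time_s: 12.55
eef_pos: [0.5897, 0.0189, 0.1173]
eef_rot: [-2.222, -2.221, 0.0]
contact_force: [-1.8, -0.6, 0.9]
finger_gap: 0.0359
grasp_force: 30.9
```

Call:
play_rows(
  moves=[0.4,0,0,0,0,0.4,0,0,0,0,0.4,0,0,0,0,0.4,0,0,-0.003,0,0.4,0,0,-0.005,0,0.4,0,0,-0.005,0,0.4,0,0,-0.005,0,0.4,0,0,-0.005,0,0.4,0,0,0,0,0.4,0,0,0,0],
)

```text
time_s: 13.55
eef_pos: [0.5899, 0.0189, 0.1405]
eef_rot: [2.222, 2.221, 0.0]
contact_force: [0.2, -0.2, -1.1]
finger_gap: 0.0363
grasp_force: 30.7
```

Call:
play_rows(
  moves=[0.4,0,0,-0.01,0,0.4,0,0,-0.015,0,0.4,0,0,-0.015,0,0.4,0,0,-0.015,0,0.4,0,0,-0.012,0,0.4,0,0,-0.008,0,0.4,0,0,0,0,0.4,0.005,-0.001,0,0,0.4,0.01,-0.003,0,0,0.4,0.015,-0.004,0,0],
)

```text
time_s: 14.55
eef_pos: [0.5811, 0.0495, 0.2143]
eef_rot: [-2.222, -2.219, 0.002]
contact_force: [0.4, -0.2, -1.4]
finger_gap: 0.0363
grasp_force: 30.7
```

Call:
play_rows(
  moves=[0.4,0.025,-0.007,0,0,0.4,0.03,-0.008,0,0,0.4,0.035,-0.01,0,0,0.4,0.035,-0.01,0,0,0.4,0.035,-0.01,0,0,0.4,0.035,-0.01,0,0,0.4,0.035,-0.01,0,0,0.4,0.03,-0.009,0,0,0.4,0.025,-0.007,0,0,0.4,0.015,-0.004,0,0],
)

```text
time_s: 15.55
eef_pos: [0.4948, 0.3517, 0.2147]
eef_rot: [-2.218, -2.223, 0.001]
contact_force: [0.0, 0.6, -1.4]
finger_gap: 0.0362
grasp_force: 30.7
```

Call:
play_rows(
  moves=[0.4,0.007,-0.001,0,0,0.4,0,0,0,0,0.4,0,0,0,0,0.4,0,0,0,0,0.4,0,0,0,0,0.4,0,0,0,0,0.4,0,0,0,0,0.4,0,0,0,0,0.4,0,0,0,0,0.4,0,0,0,0],
)

```text
time_s: 16.55
eef_pos: [0.4959, 0.356, 0.2153]
eef_rot: [2.222, 2.221, 0.0]
contact_force: [-1.1, 0.3, -1.2]
finger_gap: 0.0359
grasp_force: 30.7
```

```bash
python3 - <<'E'
from m import *
v=cam("wrist"); s=bot.get_state(); print(s["eef_pos"],s["contact_force"],s["finger_gap"],s["grasp_force"],s["time_s"],np.abs(s["qvel"]).max())
f=cam("scene"); b=cv2.resize(f[0][80:230,260:460],(560,420),interpolation=2); cv2.imwrite("pics/w6.png",cv2.resize(np.hstack([v[0],b]),(800,300))[:,:,::-1])
E
```

```text
[0.4959178  0.35598768 0.2153062 ] [-0.30316078 -0.73598467 -1.05486398] 0.03579588264673213 30.721247792243958 16.6 0.0020091002146104464
```

View pics/w6.png

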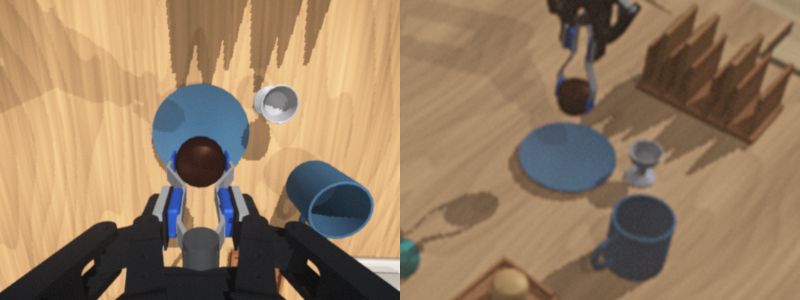

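The roll is held between both jaws at (200,161), over the plate at (200,132). I do a last check of the plate's centre, then hand in.

```bash
python3 - <<'E'
from m import *
v=cam("wrist"); p=onplane(*v[1:],(280,184),.012); s=bot.get_state(); d=np.linalg.norm(p[:2]-s["eef_pos"][:2]); print(p,d,s["finger_gap"])
if d<.025: print(bot.sign_off())
E
```

```text
[0.49509517 0.36310886 0.012     ] 0.007164109818913229 0.0358102551674595
the job is handed in; nothing more can be done
None
```

The job is handed in after 16.6 s of robot time. The rye roll is pinched in the tongs and held still over the blue plate, within about 1 cm of its centre by measurement and about 12 cm above the table. I don't have the verdict.

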